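# Clear the loupe and drive home the locking pin

## Task

The stand loupe is still standing over the sprung locking pin of the optical mount base. Set the loupe down gently, upright and wholly on the square white card, without ever tipping or dropping it; then, with the mallet in hand, drive the pin down until its cap sits on the base, touching the pin with nothing but the mallet. Finally put the mallet down with its head on the cork pad, and leave everything else on the bench where it is.

Things in the scene. Friction and masses are not known exactly. Their poses are not given: they have to be found in the camera images.
- base: Fixed aluminium mount base, a slab 100 (x) x 160 (y) x 16 mm high; origin at the centre of its underside on the bench, z up. The locking pin is in it at (0, -35 mm). At (0, +55 mm) a fixed dark post (foot radius 24 mm, shaft radius 12 mm) carries a 12 x 42 x 42 mm square plate; its top is 104 mm above the bench.
- lockpin: Steel sprung locking pin, upright in the base: a cap of 18 mm diameter, 5 mm thick, on a 10 mm shank. Origin at the centre of the cap's top face, z up. At the start this is 33 to 37 mm above the base's underside (cap 12 to 16 mm clear of the slab); driven fully home it is 21 mm above it, cap on the slab. It resists with about 7 to 10 N and stays where it is driven.
- loupe: Stand loupe: a black plastic ring of outer diameter 54 mm, from 28 to 46 mm height, holding a glass lens (34 to 39 mm height), on three thin legs at 22.5 mm radius, which straddle the pin. 46 mm tall in all, 90 g. Origin at the centre between its feet, at foot level (16 mm above the bench at the start); z up. Grip the ring across its diameter.
- card: Square white card, 130 x 130 x 2 mm, fixed flat on the bench to one side of the base; origin at the centre of its underside.
- pad: Cork pad, 200 (x) x 110 (y) x 4 mm, fixed flat on the bench on the other side of the base from the card; origin at the centre of its underside. The mallet starts on it.
- mallet: Mallet, 0.36 kg, standing on one face of its head, handle level. Head: upright cylinder 40 mm across, 60 mm tall, steel with black faces. Wooden handle, rectangular, 18 mm wide (y), 24 mm high (at 18 to 42 mm height), from the head along -x to 137 mm from the head's axis. Origin: centre of the head's lower face, z up. Mass centre 9 mm from the head's axis, towards the handle.
- mallet_head (a point): Centre of the mallet's head, 30 mm above mallet.
- carton: Bystander: small open white carton 60 x 60 x 55 mm; origin at the centre of its underside.
- connector: Bystander: brass and steel connector, 50 mm long, 12 mm thick, lying; origin at its underside.
- dustcap: Bystander: grey plastic cap, 16 mm diameter, 14 mm tall; origin at the centre of its underside.
- driver: Bystander: screwdriver lying on the bench; origin at its underside.
- spool: Bystander: white plastic spool, 60 mm diameter, 36 mm tall; origin at the centre of its underside.
- jar: Bystander: small jar, 50 mm diameter, 60 mm tall; origin at the centre of its underside.
Mind the look-alikes: they are no part of the job. What is shaped like the loupe but blue is not meant.

How it is judged (in metres and radians):
On the way, in this order (a step that is already met when the one before it is completed fails the run):
1. the loupe stands upright and released on the white card, the pin still up (x of loupe in the frame of card between -0.038 and 0.038 m and y of loupe in the frame of card between -0.038 and 0.038 m and z of loupe in the frame of card below 0.006 m and angle between loupe's own z axis and vertical below 0.12 rad and linear speed of loupe below 0.03 m/s and contact force between the fingers and loupe below 0.1 N and z of lockpin in the frame of base above 0.03 m), for 0.2 s.
2. the pin is driven home while the mallet is held in the gripper (z of lockpin in the frame of base below 0.0228 m and contact force between the fingers and mallet above 1 N), for 0.1 s.
At the end, for the whole second after the job is handed in: Loupe upright (7 degrees), at rest on the card, centre within 38 mm of the card's centre along each side; pin cap within 1.8 mm of seated; mallet released, at rest, centre of its head over the cork pad and under 40 mm above the pad's underside (x of loupe in the frame of card between -0.038 and 0.038 m and y of loupe in the frame of card between -0.038 and 0.038 m and z of loupe in the frame of card below 0.006 m and angle between loupe's own z axis and vertical below 0.12 rad and linear speed of each of loupe, mallet below 0.03 m/s and contact force between the fingers and loupe below 0.1 N and z of lockpin in the frame of base below 0.0228 m and x of mallet_head in the frame of pad between -0.1 and 0.1 m and y of mallet_head in the frame of pad between -0.055 and 0.055 m and z of mallet_head in the frame of pad below 0.04 m and contact force between the fingers and mallet below 0.1 N); the robot touches nothing.
It fails at once if the loupe is tipped by more than 35 degrees (angle between loupe's own z axis and vertical above 0.6 rad).
It fails at once if the loupe is dropped (moves faster than 0.5 m/s out of the fingers) (linear speed of loupe above 0.5 m/s and contact force between the fingers and loupe below 0.1 N).
It fails at once if the pin is pushed by the robot itself or by the loupe (over 2 N) (contact force between any of the fingers, the arm, loupe and lockpin above 2 N).
It fails at once if a bystander is moved by more than 30 mm (distance of any of carton, connector, dustcap, driver, spool, jar from where it was at the start of the episode above 0.03 m).
It also fails if it takes over 61 s, if anything falls off the work surface, if the arm or the gripper's body presses on something with over 40 N, if the wrist force passes 120 N, or if a joint passes its speed limit or range.

## Robot

A 7-joint arm with a two-finger parallel gripper is mounted at the origin on the work surface. World frame = base frame: x ahead of the robot, y to its left, z up, the work surface at z = 0. Lengths are in mm, angles in rad, forces in N, time in s.
With the tool pointing down it reaches from about 400 to 875 mm from the base axis. Payload 19.3 kg.
Tool frame: the origin (TCP) lies at the very end of the fingers, on their centre line; the grasp point (between the pads) lies 19 mm behind it (grip_point_offset is the z of the grasp point in the tool frame, in mm); z points along the fingers, y is the line along which they close (so a half turn about z gives the same grasp; the last joint's range is limited). The gripper opens to 85 mm and grips with 20 to 120 N. Pads are 22 mm wide; open, the fingers measure 114 mm over their backs; the gripper's body (76 mm by 85 mm) begins 54 mm behind the grasp point. The pads swing forward as they close: fully open they stand 13 mm farther back than shut.
Start: joints at [-1.319, 0.521, -0.036, 1.599, 0.021, 1.021, -0.113], TCP at [197.69, 592.902, 231.291] pointing down, gripper open.
Joint ranges: [-2.91, 2.91], [-0.3, 2.13], [-1.5, 1.42], [0.17, 2.43], [-1.26, 4.41], [0.16, 1.93], [-2.52, 2.52]. Speed limits (rad/s): [1.89, 1.89, 2.39, 2.39, 3.01, 3.01, 3.01].

## Interface

Orientations are given as a 3x3 rotation matrix whose columns are the frame's x, y, z axes.
In Python, from workcell import movep, movel, goto_joints, open_gripper, clamp, wait, inverse_kinematics, read_state, camera, PlanningError, finish_job, grip_point_offset gives the robot as it stands. Calls block until the motion is done:
- movep(position, orientation): joint-space move of the TCP to a pose.
- movel(position, frame=None, max_speed=150, guard=None): straight line of the TCP; frame=None keeps the orientation; max_speed is the mean speed in mm/s. With guard (N) it stops when the force on the tool has changed by that much, and returns True; else False.
- goto_joints(angles): joint-space move.
- open_gripper() and clamp(): open the fingers fully, or close them until they stop; the grip force is fixed at half the most.
- wait(seconds).
- inverse_kinematics(position, orientation): joint angles nearest the present ones, or None.
- read_state(): the state.
- camera(name): name is "side" or "top"; returns a dict with "image" (480x640x3 uint8, blue, green, red), "range_z" (480x640 float32, mm along the optical axis (not along the pixel's ray), 0 where there is no reading), "fx", "fy", "cx", "cy" (pixels), "cam_to_world" (4x4, takes a point from camera to world coordinates). Camera axes: x right, y up, looking along -z (the intrinsics and any distortion apply to the point x, -y, -z); pixel columns grow to the right and rows downward; lengths in mm; the calibration is good to about 2 mm. A picture is of the moment at which its call begins.
A pose or a line that the arm cannot do raises PlanningError and nothing moves.
- finish_job(): hands the job in; it is judged then, once.
The state is a dict: "time": time; "qpos": joint angles; "qvel": joint speeds; "joint_efforts": joint torques, N m; "eef_pos": TCP position; "tool_rot": TCP orientation; "ft_force": force on the tool from outside, world axes, zero at the start; "torque": the same for the moment, N m; "finger_gap": finger opening in mm; "gripper_force": force on a finger pad.
Only numpy, scipy, OpenCV 4.12 (cv2) and the standard library are available. Lean on these libraries where they do the work, as an engineer would, in place of code of your own. Each camera call takes 0.05 s, during which the arm holds its last target. There are 200 camera calls.

## Working session

There is one attempt and no reset: what is moved stays moved. The work goes in short steps, each a Python script; the robot and the scene stay as the last script left them, time stands still between calls to the robot, and variables do not carry over. Pictures are saved under pics/ and viewed, at most 10 in all, crops included, and the job is handed in when it is done.

```bash
mkdir -p pics; ls; cat > h.py <<'E'
import numpy as np, cv2
from workcell import *
def snap(n):
    c=camera(n); return c
def cloud(c):
    z=c["range_z"].astype(float); v,u=np.mgrid[0:480,0:640]
    P=np.stack([(u-c["cx"])/c["fx"]*z,-(v-c["cy"])/c["fy"]*z,-z,np.ones_like(z)],-1)
    W=P@np.array(c["cam_to_world"]).T
    W[z==0]=np.nan
    return W[...,:3]
def ray(c,u,v,h):
    T=np.array(c["cam_to_world"]); d=T[:3,:3]@np.array([(u-c["cx"])/c["fx"],-(v-c["cy"])/c["fy"],-1])
    o=T[:3,3]; return o+d*(h-o[2])/d[2]
E
python3 - <<'E'
from h import *
for n in("top","side"):
    c=snap(n); cv2.imwrite(f"pics/{n}0.png",c["image"]); np.savez(f"{n}0.npz",**c)
    print(n,c["fx"],c["cx"],c["cy"],np.round(c["cam_to_world"],3).tolist(),[k for k in c])
print(read_state(),grip_point_offset)
E
```

```text
pics
top 470.97601704438324 319.92020617974333 238.68110215565363 [[-0.011, 0.992, -0.128, 451.97], [-1.0, -0.01, 0.006, -12.219], [0.005, 0.128, 0.992, 1077.992], [0.0, 0.0, 0.0, 1.0]] ['image', 'range_z', 'fx', 'fy', 'cx', 'cy', 'cam_to_world']
side 433.74750053950225 321.01194727199174 240.34444664790806 [[0.814, 0.408, -0.413, 131.827], [-0.581, 0.57, -0.581, -658.03], [-0.002, 0.713, 0.701, 857.704], [0.0, 0.0, 0.0, 1.0]] ['image', 'range_z', 'fx', 'fy', 'cx', 'cy', 'cam_to_world']
{'time': 0.1, 'qpos': array([-1.3191583 ,  0.52193207, -0.03633765,  1.59995016,  0.02120501,
        1.02113994, -0.11285693]), 'qvel': array([ 0.00094064, -0.00253334, -0.00025245, -0.00201705,  0.00053145,
        0.00110736, -0.00194656]), 'joint_efforts': array([ 2.30166559e-03, -9.28485489e+01,  1.98372513e+00, -3.70537090e+01,
        1.82172860e-02,  5.29053112e-03, -9.55413088e-05]), 'eef_pos': array([197.62389112, 592.60121465, 230.7974093 ]), 'tool_rot': array([[-9.48637784e-01,  3.16364168e-01, -2.59273684e-04],
       [ 3.16364265e-01,  9.48637248e-01, -1.01162982e-03],
       [-7.40867527e-05, -1.04169520e-03, -9.99999455e-01]]), 'ft_force': array([-0.31761325, -0.33497047, -0.23996067]), 'torque': array([-0.01738847, -0.00226919,  0.01929133]), 'gripper_force': 0.0, 'finger_gap': 85.13077972039531} -18.700000000000003
```

View pics/top0.png

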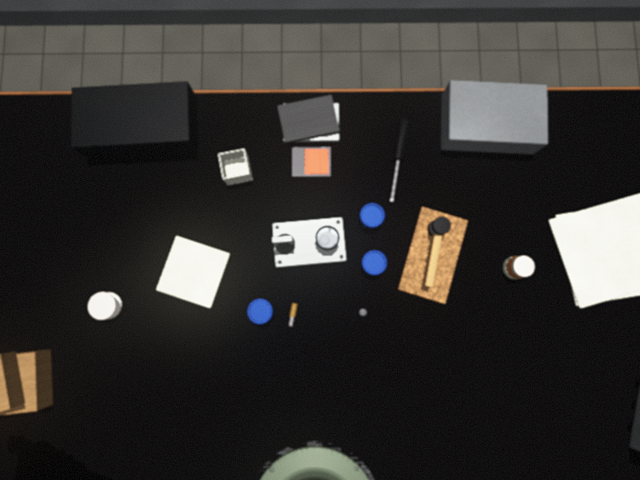

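View pics/side0.png

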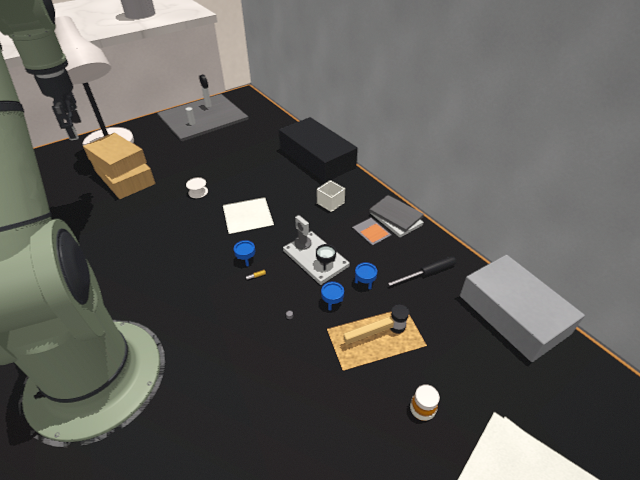

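Top view: black loupe on the mount base at (327,238). The look-alikes are blue loupes at (372,215), (374,262) and (260,311). The card is at (193,271); the larger white papers at (600,250) are not the card. The pad is at (433,255), with the mallet head at (440,226). I choose the loupe at (327,238) and check it in a crop.

```bash
cat >> h.py <<'E'
def big(mask,box):
    m=np.zeros(mask.shape,np.uint8); x0,y0,x1,y1=box; m[y0:y1,x0:x1]=mask[y0:y1,x0:x1]
    k=max(cv2.findContours(m,cv2.RETR_EXTERNAL,cv2.CHAIN_APPROX_NONE)[0],key=cv2.contourArea)
    return k[:,0,:].astype(float)
def rect(c,mask,box,h):
    W=np.array([ray(c,u,v,h)[:2] for u,v in big(mask,box)],np.float32)
    r=cv2.minAreaRect(W); return r
E
python3 - <<'E'
from h import *
c=dict(np.load("top0.npz")); im=c["image"]; hsv=cv2.cvtColor(im,cv2.COLOR_BGR2HSV); g=im.max(2); W=cloud(c)
print("card",rect(c,g>130,(140,220,245,320),2))
print("base",rect(c,g>90,(266,212,352,272),16))
print("pad",rect(c,(hsv[...,1]>60)&(g>60),(390,195,480,310),4))
z=W[...,2]
def top(box,lo,hi):
    x0,y0,x1,y1=box; P=W[y0:y1,x0:x1].reshape(-1,3); P=P[(P[:,2]>lo)&(P[:,2]<hi)]; 
    return len(P),np.round(np.median(P,0),1),np.round((P.min(0)+P.max(0))/2,1),np.round(np.ptp(P,axis=0),1),cv2.minAreaRect(P[:,:2].astype(np.float32))
print("bench",np.nanmedian(z[330:400,300:400]))
print("loupe",top((308,215,350,262),56,70))
print("loupe+lens",top((308,215,350,262),45,70))
print("mhead",top((422,208,460,240),52,70))
print("handle",top((415,232,450,298),34,50))
print("post",top((266,220,302,262),80,120))
s=dict(np.load("side0.npz"))
cv2.imwrite("pics/crop.png",np.hstack([cv2.resize(im[200:290,260:380],(400,300),interpolation=cv2.INTER_CUBIC),cv2.resize(s["image"][200:290,270:390],(400,300),interpolation=cv2.INTER_CUBIC)]))
Ws=cloud(s)
def tops(box,lo,hi):
    global W; W,o=Ws,W; r=top(box,lo,hi); W=o; return r
print("side loupe",tops((310,235,342,275),56,70)); print("side mhead",tops((385,300,412,330),54,70)); print("side post",tops((285,205,315,250),80,120))
print("side card",rect(s,s["image"].max(2)>140,(215,190,280,240),2))
E
```

```text
card ((519.6000366210938, 271.67474365234375), (133.3848419189453, 133.3715057373047), 71.0332260131836)
base ((583.3734741210938, 7.875640869140625), (103.3444595336914, 167.39700317382812), 4.598165988922119)
pad ((552.7507934570312, -278.14031982421875), (115.48971557617188, 205.1124725341797), 72.2300796508789)
bench -1.0247808805111163
loupe (189, array([587.6, -32.5,  59.8]), array([587.7, -33.3,  61.3]), array([53.4, 50.4, 10.6]), ((587.4447631835938, -33.179718017578125), (51.32271194458008, 51.564537048339844), 43.942893981933594))
loupe+lens (480, array([588. , -32.6,  54.9]), array([587.7, -33.3,  56.6]), array([53.4, 50.4, 20. ]), ((587.6560668945312, -33.315948486328125), (50.2830696105957, 53.34660339355469), 89.35611724853516))
mhead (276, array([ 610.9, -283.5,   62.8]), array([ 611.8, -284.2,   59.7]), array([39.7, 39.9, 15.3]), ((611.7532348632812, -284.33258056640625), (38.151710510253906, 39.674537658691406), 24.595619201660156))
handle (470, array([ 535.7, -266.2,   44.3]), array([ 538.1, -267.1,   41.8]), array([122.2,  42.2,  15.4]), ((537.7454833984375, -267.4
[... 310 characters left out ...]
7. ,  60.1]), array([587.5, -38. ,  60.8]), array([53.3, 55.4,  9.2]), ((588.3944091796875, -36.46278762817383), (53.820884704589844, 51.21754455566406), 53.342166900634766))
side mhead (235, array([ 610.3, -289. ,   62.4]), array([ 612. , -287.5,   60.8]), array([40.9, 39.5, 12.9]), ((611.876220703125, -287.7358703613281), (38.042449951171875, 37.827518463134766), 55.55332565307617))
side post (130, array([576.3,  53.4,  96.8]), array([579.3,  58.1,  93.1]), array([15.2, 42.7, 26.2]), ((578.7821655273438, 58.13560485839844), (14.524496078491211, 43.16587829589844), 2.924302101135254))
side card ((520.02294921875, 270.5227355957031), (132.71463012695312, 133.14505004882812), 71.255615234375)
```

View pics/crop.png

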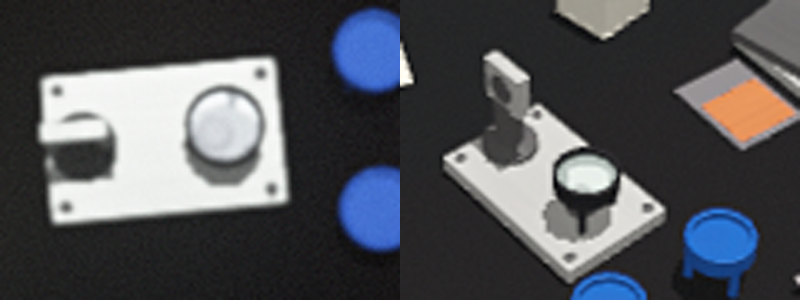

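The crop shows the black-ring loupe standing over the pin, next to the dark post on the base. Blue ones stand outside it. I pick up the black one.

```bash
cat >> h.py <<'E'
def rot(yaw,pos):
    best=None; q=read_state()["qpos"]
    for a in (yaw,yaw+np.pi):   # yaw = direction of tool y
        y=np.array([np.cos(a),np.sin(a),0]); z=np.array([0,0,-1.]); R=np.stack([np.cross(y,z),y,z],1)
        s=inverse_kinematics(pos,R)
        if s is not None:
            d=np.abs(np.array(s)-q).max()
            if best is None or d<best[0]: best=(d,R)
    return best[1]
def st(m=""):
    s=read_state(); print(m,"t %.1f"%s["time"],np.round(s["eef_pos"],1),"gap %.1f F %.1f"%(s["finger_gap"],s["gripper_force"]),np.round(s["ft_force"],1))
E
python3 - <<'E'
from h import *
p=[587.8,-35,140]; R=rot(0,p); movep(p,R); st("above")
print(movel([587.8,-35,31],max_speed=100,guard=8)); st("down")
clamp(); st("grip")
movel([587.8,-35,60],max_speed=60); movel([587.8,-35,170],max_speed=120); st("lift")
c=snap("side"); cv2.imwrite("pics/lift.png",cv2.resize(c["image"][130:310,230:450],(660,540)))
E
```

```text
above t 2.7 [587.9 -33.9 140. ] gap 85.6 F 0.0 [-1.   0.5 -0.1]
False
down t 4.0 [588.2 -35.   31.6] gap 85.6 F 0.0 [0.2 0.5 0.1]
grip t 4.4 [588.  -34.9  31.8] gap 52.5 F 60.7 [-3.1  0.7 13.9]
lift t 6.1 [587.5 -34.9 169.3] gap 52.3 F 62.8 [-0.4  0.4 -1.2]
```

View pics/lift.png

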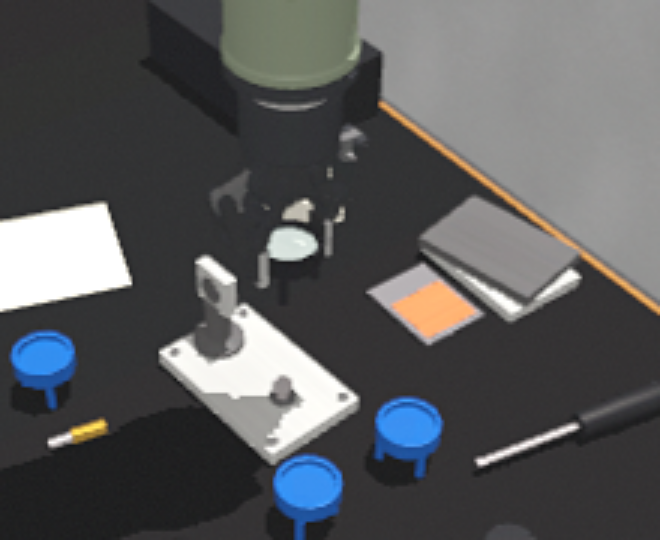

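The loupe hangs upright in the fingers and the pin is exposed, with its cap at about (282,388) in the crop. Next I place the loupe on the card.

```bash
python3 - <<'E'
from h import *
movel([519.8,271,170],max_speed=150); movel([519.8,271,35],max_speed=100); wait(.2); st("near")
print(movel([519.8,271,14],max_speed=20,guard=4)); st("touch")
open_gripper(); wait(.3); st("open")
movel([519.8,271,130],max_speed=120)
p=[577,-278,170]; movep(p,rot(np.deg2rad(77.2),p)); st()
c=snap("side"); np.savez("side1.npz",**c); cv2.imwrite("pics/placed.png",np.hstack([cv2.resize(c["image"][170:250,200:300],(400,320)),cv2.resize(c["image"][235:285,290:353],(400,320))]))
W=cloud(c); P=W[180:250,210:285].reshape(-1,3); P=P[(P[:,2]>42)&(P[:,2]<60)]; P=P[np.hypot(P[:,0]-520,P[:,1]-271)<60]; print(len(P),(P.min(0)+P.max(0))/2,np.ptp(P,axis=0))
P=W[240:280,305:345].reshape(-1,3); P=P[(P[:,2]>28)&(P[:,2]<50)]; print("pin",len(P),np.median(P,0),(P.min(0)+P.max(0))/2,np.ptp(P,axis=0))
c=snap("top"); np.savez("top1.npz",**c); W=cloud(c); P=W[215:262,305:352].reshape(-1,3); P=P[(P[:,2]>28)&(P[:,2]<50)]; print("pin top",len(P),np.median(P,0),(P.min(0)+P.max(0))/2,np.ptp(P,axis=0))
E
```

```text
near t 10.1 [519.9 271.2  35.3] gap 52.7 F 62.8 [ 0.4  0.1 -0.9]
True
touch t 10.9 [519.7 271.   17.8] gap 52.6 F 63.7 [-1.5 -0.8 10.5]
open t 11.6 [519.4 270.8  17.4] gap 85.2 F 0.0 [ 0.1 -0.2 -1.1]
 t 14.7 [ 577.6 -276.7  169.8] gap 85.5 F 0.0 [-1.   0.8  0.2]
82 [521.32200987 268.52965099  46.20616162] [54.14778658 53.75016229  8.37451101]
pin 37 [586.85486968 -29.29045655  31.60594238] [587.3871806    6.98536267  32.61276571] [17.43201865 90.24992289  9.03375179]
pin top 47 [586.46661896 -28.08744237  32.9145686 ] [585.47746562 -27.09640388  32.26923184] [16.04847372 15.76545954  5.71101189]
```

View pics/placed.png

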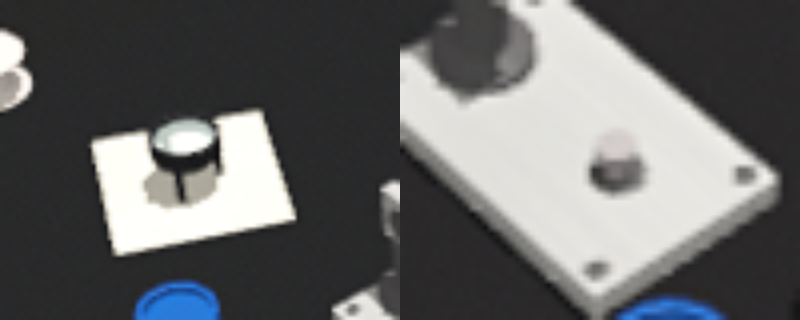

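The loupe stands upright on the card near its centre (crop (185,155)), and the pin is up at (617,160). I grip the mallet.

```bash
python3 - <<'E'
from h import *
movel([576.7,-278,15],max_speed=110,guard=8); st("down")
clamp(); st("grip")
movel([576.7,-278,30],max_speed=40); movel([576.7,-278,120],max_speed=100); wait(.2); st("lift")
d=np.array([-.975,.222])*36
t=np.array([586.3,-28.8])+d
movel([*t,120],max_speed=150); wait(.2); st("over")
c=snap("side"); cv2.imwrite("pics/over.png",cv2.resize(c["image"][150:310,240:440],(700,560)))
W=cloud(c); P=W[150:310,240:440].reshape(-1,3); P=P[(P[:,2]>135)&(P[:,2]<175)&(np.hypot(P[:,0]-586,P[:,1]+29)<32)]
print("head",len(P),np.median(P,0),(P.min(0)+P.max(0))/2,np.ptp(P,axis=0))
E
```

```text
down t 16.4 [ 577.  -278.2   15.6] gap 85.5 F 0.0 [-0.   0.5  0.1]
grip t 17.0 [ 576.8 -277.9   15.2] gap 17.2 F 59.4 [-0.7  1.8  5.2]
lift t 18.8 [ 576.5 -278.   119.5] gap 16.9 F 58.5 [ 0.5  0.5 -3.7]
over t 20.9 [551.2 -21.2 120. ] gap 17.1 F 58.5 [ 0.3  0.  -4.1]
head 181 [588.12884822 -43.47099069 165.63279175] [582.67089732 -29.92656411 152.29655276] [47.8439228  42.98780778 34.58385514]
```

View pics/over.png

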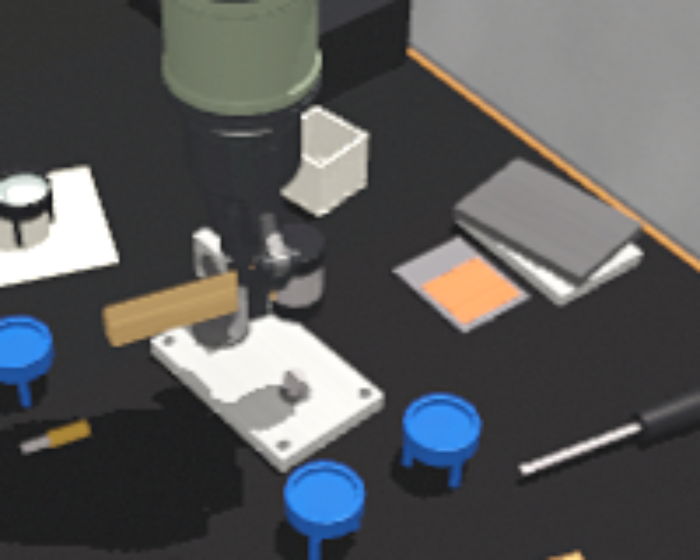

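The mallet is held level above the pin, with the head at (300,270). I drive it down.

```bash
python3 - <<'E'
from h import *
x,y=551.2,-20.8
movel([x,y,55],max_speed=100); wait(.1); st("near")
print(movel([x,y,34],max_speed=30,guard=30)); st("a")
print(movel([x,y,27],max_speed=15,guard=20)); st("b"); wait(.3); st("c")
c=snap("side"); cv2.imwrite("pics/drive.png",cv2.resize(c["image"][180:300,260:410],(700,560)))
E
```

```text
near t 21.8 [551.6 -20.8  55.6] gap 17.3 F 58.5 [ 0.8  0.1 -4.3]
False
a t 22.6 [551.  -20.9  33.9] gap 17.3 F 58.5 [-0.   0.8 -4.2]
True
b t 23.0 [550.8 -20.8  31.6] gap 16.8 F 61.0 [-2.7  1.5 10.5]
c t 23.3 [550.7 -20.8  31.6] gap 17.5 F 60.9 [-2.8  1.4 10.3]
```

View pics/drive.png

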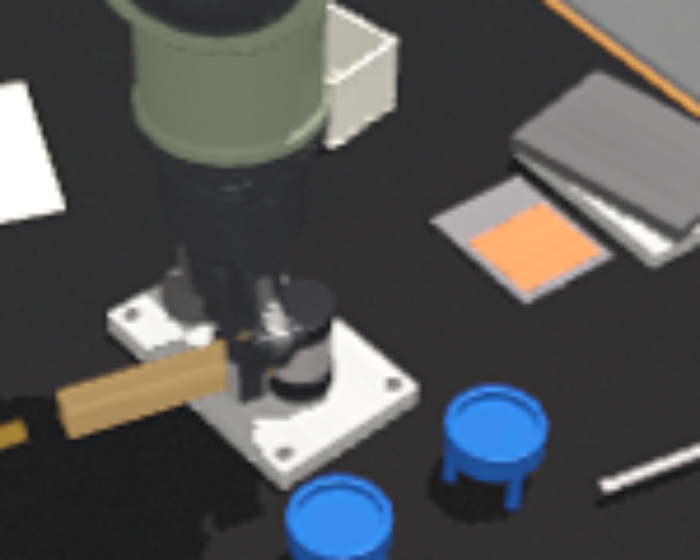

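The mallet head sits over the cap on the slab, at (300,340). One more firm press, then I check the pin with the mallet lifted.

```bash
python3 - <<'E'
from h import *
x,y=551.2,-20.8
print(movel([x,y,28],max_speed=15,guard=15)); wait(.2); st("press")
movel([x,y,130],max_speed=100)
movel([576.7,-278,130],max_speed=150)
for n,b in(("side",(310,240,340,280)),("top",(308,215,350,262))):
    c=snap(n); W=cloud(c); P=W[b[1]:b[3],b[0]:b[2]].reshape(-1,3); Q=P[np.hypot(P[:,0]-586.3,P[:,1]+28.8)<6]; S=P[(np.abs(np.hypot(P[:,0]-586.3,P[:,1]+28.8)-22)<6)]
    print(n,len(Q),np.nanmedian(Q[:,2]),"slab",np.nanmedian(S[:,2]))
    if n=="side": cv2.imwrite("pics/pin.png",np.hstack([cv2.resize(c["image"][235:285,290:353],(400,320)),cv2.resize(c["image"][230:380,310:450],(400,320))]))
st()
E
```

```text
True
press t 23.7 [550.4 -20.7  30.6] gap 17.5 F 61.6 [-3.   0.7 11.1]
side 12 19.996809466197476 slab 14.452090358326188
top 22 20.394987808818883 slab 14.922805033429427
 t 26.8 [ 576.9 -277.3  130. ] gap 17.4 F 59.4 [-0.9  0.2 -5.1]
```

View pics/pin.png

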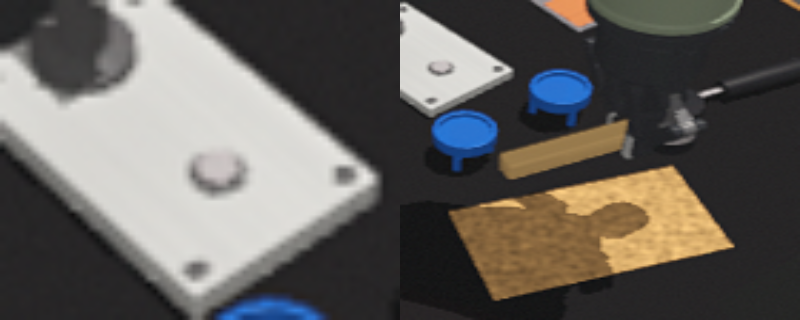

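The cap sits on the slab at (217,165), about 5.5 mm above it, so the pin is seated. I put the mallet back where it was.

```bash
python3 - <<'E'
from h import *
x,y=576.7,-278
movel([x,y,30],max_speed=100); wait(.2)
print(movel([x,y,12.5],max_speed=20,guard=4)); st("touch")
open_gripper(); wait(.3); movel([x,y,150],max_speed=100)
p=[480,-100,300]; movep(p,rot(np.deg2rad(77.2),p)); wait(.5); st()
c=snap("side"); cv2.imwrite("pics/end.png",c["image"][150:390,170:490])
E
```

```text
True
touch t 28.9 [ 576.5 -277.9   14.3] gap 17.3 F 61.0 [-0.7  0.8  6.8]
 t 32.9 [ 480.  -100.2  299.9] gap 85.3 F 0.0 [ 0.6 -0.5  0.5]
```

View pics/end.png

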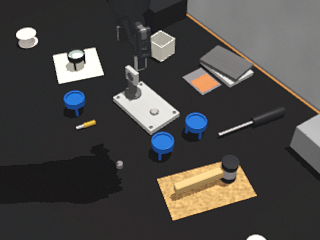

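The final view shows the loupe upright on the card (76,60), the pin seated (154,112) and the mallet standing on the pad (230,168). Everything else is unmoved.

```bash
python3 -c "
from h import *
print(finish_job())"
```

```text
the job is handed in; nothing more can be done
None
```

The job is handed in, with no verdict returned: the loupe stands upright on the white card, the pin is driven home with the mallet, the mallet is back on the cork pad, and the last picture shows nothing else on the bench moved.

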